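Blow-clean the marble rods and rack them

ROBOT

A 6-joint arm with a two-finger parallel gripper is mounted at the origin on the work surface. World frame = base frame: x ahead of the robot, y to its left, z up, the work surface at z = 0. Lengths are in m, angles in rad, forces in N, time in s.
With the tool pointing down it reaches from about 0.275 to 0.725 m from the base axis. Payload 5.6 kg.
Tool frame: the origin (TCP) lies at the centre of the arm's flange, where the gripper is bolted on; the fingertips stand 173 mm ahead of it and the grasp point (between the pads) lies 155 mm ahead of it; z points along the fingers, y is the line along which they close (so a half turn about z gives the same grasp; the last joint's range is limited). The gripper opens to 85 mm and grips with 20 to 120 N. Pads are 22 mm wide; open, the fingers measure 114 mm over their backs; the gripper's body (76 mm by 85 mm) begins 54 mm behind the grasp point. The pads swing forward as they close: fully open they stand 13 mm farther back than shut.
Start: joints at [-0.842, 0.255, 0.108, 0, -1.424, -0.285], TCP at [0.236, -0.497, 0.405] pointing down, gripper open.
Joint ranges: [-2.95, 2.95], [-1.21, 1.97], [-1.09, 1.5], [-2.87, 1.71], [-2.94, -0.07], [-3.05, 3.05]. Speed limits (rad/s): [2.57, 2.57, 3.14, 3.14, 3.14, 3.14].

INTERFACE

Orientations are given as [roll, pitch, yaw] about the fixed x, y, z axes, in that order (R = Rz(yaw) Ry(pitch) Rx(roll)).
In Python, from cell import manip, ik, get_image, readout gives the robot as it stands. Calls block until the motion is done:
- manip.goto(position, orientation): joint-space move of the TCP to a pose.
- manip.move_l(position, speed=0.15, rot=None): straight line of the TCP; rot=None keeps the orientation; speed is the mean speed in m/s.
- manip.move_joints(angles): joint-space move.
- manip.set_gripper(opening): finger opening in m; the grip force is fixed at half the most; returns when the fingers have stopped.
- manip.pause(seconds).
- ik(position, orientation): joint angles nearest the present ones, or None.
- get_image(name): name is "side" or "top"; returns a dict with "frame" (400x640x3 uint8, blue, green, red), "depth" (400x640 float32, m along the optical axis (not along the pixel's ray), 0 where there is no reading), "camera_matrix" (3x3 intrinsics, pixels), "R" (3x3) and "t" (3): a world point X has camera coordinates R X + t. Camera axes: x right, y down, z forward; pixel columns grow to the right and rows downward; lengths in m; the calibration is good to about 2 mm. A picture is of the moment at which its call begins.
A pose or a line that the arm cannot do raises manip.Unreachable and nothing moves.
- manip.hand_in(): hands the job in; it is judged then, once.
Readings, each from a call of its own:
- readout.read_clock(): time.
- readout.read_joints(): joint angles.
- readout.read_qvel(): joint speeds.
- readout.read_tau(): joint torques, N m.
- readout.read_tcp_pos(): TCP position.
- readout.read_tcp_rot(): TCP orientation.
- readout.read_wrist_force(): force on the tool from outside, world axes, zero at the start.
- readout.read_moment(): the same for the moment, N m.
- readout.read_opening(): finger opening in m.
- readout.read_finger_force(): force on a finger pad.
Only numpy, scipy, OpenCV 4.12 (cv2) and the standard library are available. Lean on these libraries where they do the work, as an engineer would, in place of code of your own. Each camera call takes 0.05 s, during which the arm holds its last target. There are 200 camera calls.

TASK

Lay every marble rod from the plywood board level across the narrow raised rail, balanced on its middle and let go. With all of them lying on the rail, squeeze the blow gun's trigger fully home, hold it for a second and let it spring back. Then move every rod to the sloped rack, lying flat on the slope and pointing straight up it, each on its own with its lower end against the bottom lip, and leave the bowl, hammer and tub where they are.

Things in the scene. Friction and masses are not known exactly. Their poses are not given: they have to be found in the camera images.
- rail: Narrow level aluminium rail on two posts, 380 mm long (its y), 24 mm wide (x), 10 mm thick. Origin: middle of its top face, 70 mm above the table; z up, -x towards the blow gun. Steel foot below it 70 x 270 mm, 10 mm high; a 30 mm wide, 10 mm high strip joins it to the gun clamp. The gun barrel (28 mm thick, axis 85 mm above the table) points at the rail; its nozzle ends at x = -104 mm.
- gun_grip (a point): Centre of the upper end of the black grip of a blow gun clamped upside down beside the rail; in the rail's frame at (-214, 0, +122) mm, 192 mm above the table. The grip is fixed, upright, 24 mm (rail's x) by 30 mm (y), free from 99 mm above the table up. The trigger stands on its +x side across a 26 mm gap; both can be pinched together from above.
- trigger_tip (a point): Middle of the free upper end of the steel trigger blade, 185 mm above the table, at rest 43 mm from the grip's centre line along the rail's +x. The blade is upright, 85 mm long, 20 mm wide (rail's y), 10 mm thick (x), hinged at its lower end 100 mm above the table. Grip, gap and blade together measure 60 mm.
- trigger (a joint): Angle of the trigger, rad: 0 at rest, 0.30 fully squeezed (stop), the tip moving towards the grip (rail's -x). Its spring takes 0.12 N m to start and 0.42 N m at the stop (8 N at 50 mm above the hinge) and returns it by itself.
- slope: Sloping wooden face of the rack, 150 mm (its x, up the slope) by 340 mm (y), inclined 0.40 rad, low edge towards the robot. Origin: middle of its upper face, 60 mm above the table; z normal to the face. A dark lip 8 mm thick, 12 mm high, runs along the low edge, inner face at x = -67 mm: a rod against it has its centre at x = -7, z = 14 mm.
- board: Flat fixed plywood board 190 x 300 mm (its x, y), 10 mm thick, on which the rods lie at the start, to the left or right; origin at the centre of its underside, on the table.
- rod1: Square marble rod 120 x 28 x 28 mm, about 0.22 kg, long axis x, origin at its centre. All rods are alike; three or four are present.
- rod2: Square marble rod 120 x 28 x 28 mm, about 0.22 kg, long axis x, origin at its centre. All rods are alike; three or four are present.
- rod3: Square marble rod 120 x 28 x 28 mm, about 0.22 kg, long axis x, origin at its centre. All rods are alike; three or four are present.
- rod4: Square marble rod 120 x 28 x 28 mm, about 0.22 kg, long axis x, origin at its centre. All rods are alike; three or four are present.
- bowl: Bystander: terracotta bowl of chips, 120 mm wide, 40 mm high, beyond the work; origin at the centre of its underside.
- hammer: Bystander: hammer 260 mm long lying beyond the work; origin at the middle of its underside.
- tub: Bystander: clear open plastic tub 130 x 170 mm, 60 mm high, beyond the work; origin at the centre of its underside.
Things that resemble listed ones, but are neither listed nor needed, are in the scene too. What is shaped like the rod2 but black or yellow is not meant.

How it is judged:
By the outcome, as a careful person would: the job done as asked, in the order asked, and still so for the second after the job is handed in, with the robot touching nothing.
Of rod1, rod2, rod3, rod4 only 3 to 4 are there at a start; the rules pass over those that are not, and their reading is None.
At some moment in a run one of rod1, rod2, rod3, rod4 may be knocked a few centimetres aside while the robot is not near it.
Once in a run the grip may slacken for a moment while it holds something.
It also fails if it takes over 210 s, if anything falls off the work surface, if the arm or the gripper's body presses on something with over 40 N, if the wrist force passes 120 N, or if a joint passes its speed limit or range.

## Working session

There is one attempt and no reset: what is moved stays moved. The work goes in short steps, each a Python script; the robot and the scene stay as the last script left them, time stands still between calls to the robot, and variables do not carry over. Pictures are saved under pics/ and viewed, at most 14 in all, crops included, and the job is handed in when it is done.

```bash
ls; mkdir -p pics
python3 - <<'E'
from cell import *
import cv2,numpy as np
for n in("top","side"):
    im=get_image(n); cv2.imwrite(f"pics/{n}0.png",im["frame"]); np.savez(f"{n}0.npz",**im)
    print(n,im["camera_matrix"].tolist(),(-im["R"].T@im["t"]).round(3),im["R"].round(2).tolist())
print(readout.read_clock())
E
```

```text
pics
top [[461.1951753242717, 0.0, 321.15859837114203], [0.0, 461.1951753242717, 195.19345237753836], [0.0, 0.0, 1.0]] [ 0.44  -0.047  1.419] [[-0.02, -1.0, -0.0], [-1.0, 0.02, -0.07], [0.07, 0.0, -1.0]]
side [[444.2800789942548, 0.0, 318.7307512249535], [0.0, 444.2800789942548, 199.01654479807303], [0.0, 0.0, 1.0]] [0.113 1.127 0.889] [[-0.93, -0.36, 0.02], [-0.21, 0.48, -0.85], [0.29, -0.8, -0.52]]
0.1
```

View pics/top0.png

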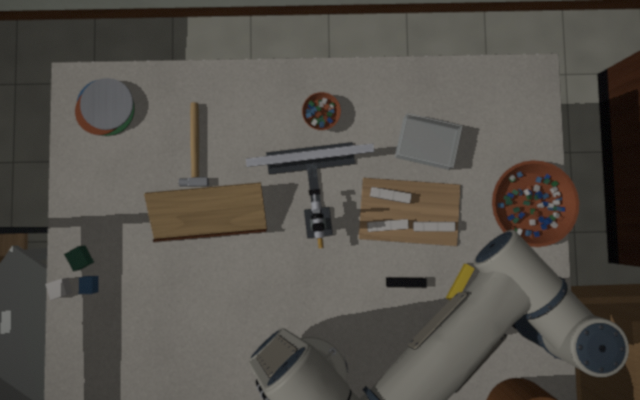

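View pics/side0.png

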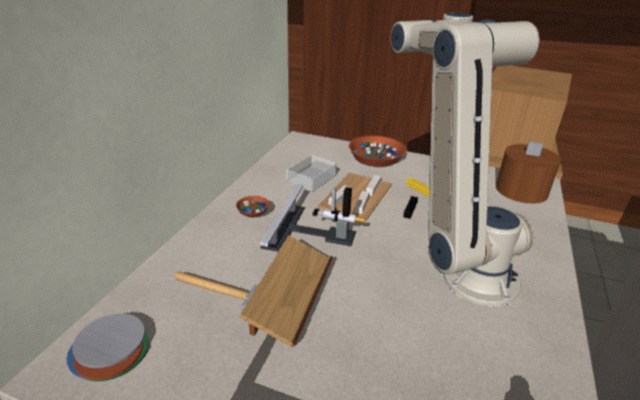

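Top view: white rods lie on the plywood at about (390,195), (388,225) and (434,226). The rail runs (248,162)-(373,149), the gun is at (317,215), and the slope at (206,210). Look-alikes are the black bar (406,282), the yellow bar (461,281), the big bowl (535,203) and the lidded pot (105,105). I choose the three white rods and check them in a close crop.

```bash
cat > h.py <<'E'
import numpy as np,cv2
from cell import *
def cloud(im):
    K=im["camera_matrix"];d=im["depth"];v,u=np.mgrid[:400,:640]
    c=np.stack([(u-K[0,2])/K[0,0]*d,(v-K[1,2])/K[1,1]*d,d],-1)
    P=(c-im["t"])@im["R"]; P[d==0]=np.nan
    return P
def proj(im,X):
    c=im["R"]@np.asarray(X)+im["t"]; p=im["camera_matrix"]@c; return p[:2]/p[2]
def rect(P2):
    (c,(w,h),a)=cv2.minAreaRect((P2*1000).astype(np.float32))
    if w<h: w,h,a=h,w,a+90
    a=np.radians(a); a=(a+np.pi/2)%np.pi-np.pi/2
    return np.array(c)/1000,w,h,a
E
python3 - <<'E'
from h import *
im=dict(np.load("top0.npz")); P=cloud(im); f=im["frame"]
hsv=cv2.cvtColor(f,cv2.COLOR_BGR2HSV)
def box(n,r0,r1,c0,c1,m):
    Q=P[r0:r1,c0:c1]; mm=m[r0:r1,c0:c1].astype(np.uint8)
    k,l,s,_=cv2.connectedComponentsWithStats(mm,connectivity=4)
    for i in range(1,k):
        if s[i,4]<25: continue
        q=Q[l==i]; c,w,h,a=rect(q[:,:2])
        print(n,s[i].tolist(),c.round(4),round(w),round(h),"ang %.3f"%a,"z",np.nanpercentile(q[:,2],[5,50,95]).round(4))
z=P[...,2]
box("rod",175,250,355,465,(z>.027))
box("board",175,250,355,465,(z>.006)&(z<.02))
box("rail",140,175,235,380,(z>.06)&(z<.08))
box("foot",140,175,235,380,(z>.006)&(z<.03))
box("gun",185,260,290,345,(z>.09))
box("slope",175,245,135,275,(z>.02))
q=P[180:245,140:270].reshape(-1,3);q=q[(q[:,2]>.02)]
print("plane",np.linalg.lstsq(np.c_[q[:,:2],np.ones(len(q))],q[:,2],rcond=None)[0])
box("bowl",85,135,295,350,z>.012);box("tub",105,175,390,470,z>.012);box("ham",95,190,170,215,z>.008)
cv2.imwrite("pics/c1.png",cv2.resize(f[140:260,340:470],None,fx=4.6,fy=4.6,interpolation=cv2.INTER_CUBIC))
cv2.imwrite("pics/c2.png",cv2.resize(f[135:255,235:385],None,fx=5,fy=5,interpolation=cv2.INTER_CUBIC))
E
```

```text
rod [16, 12, 41, 16, 381] [ 0.5307 -0.2537] 120 28 ang 1.374 z [0.031  0.0365 0.0415]
rod [13, 45, 41, 12, 376] [ 0.4395 -0.2424] 120 28 ang -1.512 z [0.0315 0.0367 0.0416]
rod [60, 47, 41, 10, 405] [ 0.4335 -0.3828] 121 27 ang 1.553 z [0.0318 0.0363 0.0405]
board [4, 3, 102, 68, 3909] [ 0.4803 -0.3135] 300 190 ang 1.479 z [0.0064 0.0093 0.0139]
rail [11, 4, 129, 23, 1076] [ 0.6514 -0.0131] 380 25 ang -1.469 z [0.0636 0.0688 0.0734]
foot [42, 2, 76, 13, 254] [ 0.681  -0.0262] 234 14 ang -1.465 z [0.0063 0.0091 0.0146]
foot [31, 12, 9, 4, 25] [0.6669 0.111 ] 25 10 ang 1.549 z [0.0065 0.0097 0.0132]
foot [33, 15, 87, 20, 745] [ 0.623  -0.0147] 267 48 ang -1.471 z [0.0065 0.0095 0.0147]
gun [22, 17, 13, 46, 381] [ 0.4457 -0.0343] 131 33 ang 0.056 z [0.0912 0.0994 0.1925]
slope [44, 0, 30, 12, 222] [0.5864 0.3438] 89 34 ang 1.560 z [0.0208 0.0244 0.0303]
slope [9, 8, 123, 60, 5825] [0.4871 0.2962] 343 148 ang -1.498 z [0.0354 0.0597 0.086 ]
plane [ 0.29328199  0.01417348 -0.08890251]
bowl [7, 7, 39, 39, 1071] [ 0.7899 -0.0488] 117 117 ang 0.765 z [0.0166 0.0313 0.0404]
tub [6, 8, 67, 57, 845] [ 0.6911 -0.3713] 171 132 ang 1.331 z [0.0156 0.0453 0.0611]
ham [9, 7, 30, 85, 869] [0.7   0.343] 261 89 ang -0.010 z [0.0139 0.0223 0.0287]
ham [13, 92, 32, 3, 63] [0.5577 0.313 ] 94 7 ang 1.552 z [0.0762 0.0842 0.0916]
```

View pics/c1.png

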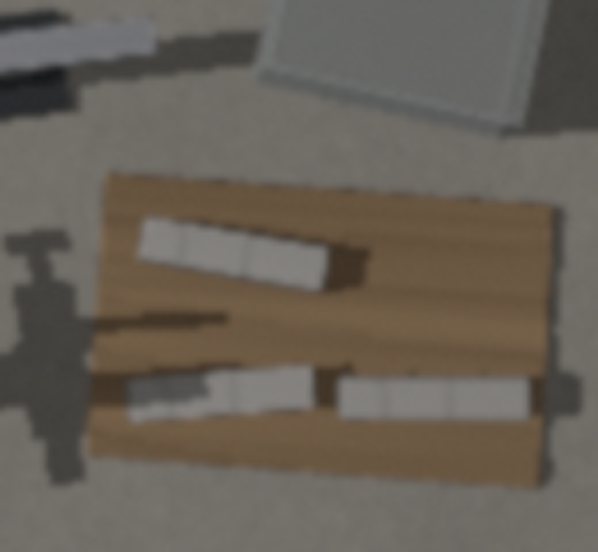

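View pics/c2.png

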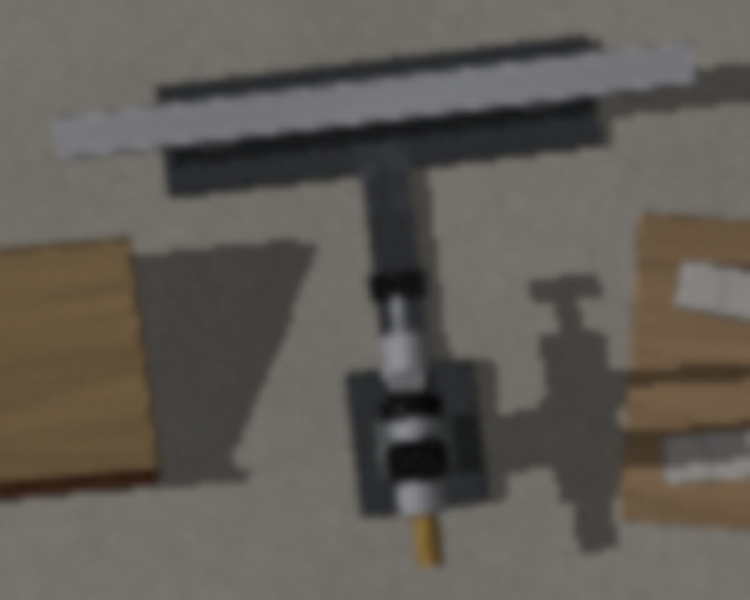

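The crop shows exactly three white banded rods on the board, all separate. The second crop shows the rail, barrel and grip in line. Next I refine the slope and check the grip position.

Run:
```python
from h import *
im=dict(np.load("top0.npz")); P=cloud(im); f=im["frame"]
q=P[185:230,155:258].reshape(-1,3); q=q[q[:,2]>.02]
for _ in range(4):
    A=np.c_[q[:,:2],np.ones(len(q))]; s=np.linalg.lstsq(A,q[:,2],rcond=None)[0]; r=q[:,2]-A@s; q=q[abs(r)<.009]
print("plane",s,"incl",np.arctan(np.hypot(*s[:2])),"dir",np.arctan2(s[1],s[0]),r.std())
# all rack points on plane
Q=P[170:250,135:275].reshape(-1,3); r=Q[:,2]-np.c_[Q[:,:2],np.ones(len(Q))]@s
on=Q[(abs(r)<.012)&(Q[:,2]>.022)]; c,w,h,a=rect(on[:,:2]); print("face",c,w,h,a, "z at c",s@[*c,1])
yaw=a+np.pi/2; print("yaw",yaw)
d=np.array([np.cos(yaw),np.sin(yaw)]); t=(on[:,:2]-c)@d; print("ext",np.percentile(t,[0,.5,99.5,100]))
lip=Q[(r>.006)&(r<.02)&(Q[:,2]<.06)]; t=(lip[:,:2]-c)@d; print("lip",len(lip),np.percentile(t,[5,50,95]) if len(lip) else 0)
# hammer-head vs rack
G=P[185:250,290:345].reshape(-1,3); g=G[G[:,2]>.178]; print("grip",len(g),g.mean(0),rect(g[:,:2]))
c=np.array([.6514,-.0131]);y=.1018;print("pred grip",c-.214*np.array([np.cos(y),np.sin(y)]))
sd=dict(np.load("side0.npz")); S=cloud(sd).reshape(-1,3); R=np.array([[np.cos(y),np.sin(y)],[-np.sin(y),np.cos(y)]])
l=(S[:,:2]-c)@R.T
k=(abs(l[:,1])<.03)&(l[:,0]<-.14)&(l[:,0]>-.26)&(S[:,2]>.11); L=l[k];Z=S[k,2]
for z in np.arange(.11,.2,.01):
    m=(Z>=z)&(Z<z+.01); print(round(z,2),m.sum(),np.sort((L[m,0]*1000).round())[::4], np.percentile(L[m,1],[5,95]).round(3) if m.any() else "")
# side-check of the rail top and slope
k=(abs(l[:,0])<.02)&(abs(l[:,1])<.2)&(S[:,2]>.055)&(S[:,2]<.09);print("rail side",k.sum(),np.median(S[k,2]),l[k].min(0),l[k].max(0))
```

```text
plane [ 0.41893305  0.02996891 -0.15375263] incl 0.39763106536644527 dir 0.0714146144585172 0.0028949909504071177
face [0.48673621 0.29618054] 342.77886962890625 146.82774353027344 -1.498088924788588 z at c 0.059033456593424516
yaw 0.07270740200630854
ext [-0.07341381 -0.07178976  0.0721583   0.07341392]
lip 396 [-0.07294057 -0.06829805 -0.04062766]
grip 122 [ 0.44804419 -0.03364512  0.18854162] (array([ 0.45720959, -0.03488611]), 58.964141845703125, 26.766225814819336, np.float64(-0.014734338205027342))
pred grip [ 0.43850791 -0.03484759]
0.11 37 [-225. -224. -221. -216. -210. -203. -174. -172. -169. -165.] [-0.001  0.02 ]
0.12 35 [-225. -222. -218. -212. -209. -205. -175. -172. -165.] [0.    0.022]
0.13 35 [-225. -223. -218. -214. -209. -201. -174. -171. -168.] [-0.003  0.022]
0.14 29 [-225. -223. -218. -212. -206. -175. -171. -167.] [0.001 0.021]
0.15 31 [-224. -220. -217. -214. -208. -204. -174. -170.] [0.006 0.022]
0.16 34 [-225. -224. -220. -216. -210. -207. -203. -174. -167.] [-0.007  0.021]
0.17 37 [-225. -224. -219. -215. -209. -206. -202. -173. -169. -166.] [-0.     0.018]
0.18 51 [-225. -223. -222. -219. -218. -215. -211. -209. -205. -202. -173. -171.
 -166.] [-0.008  0.019]
0.19 15 [-223. -214. -209. -206.] [-0.005  0.019]
rail side 540 0.06746544063361654 [-0.01236917 -0.19197451] [0.01443207 0.19486355]
```

```bash
cat >> h.py <<'E'
PI=np.pi
RC=np.array([.6514,-.0131,.070]); RY=.1018
SO=np.array([.489,.2963,.060]); SY=.0727
def rz(a): return np.array([[np.cos(a),-np.sin(a),0],[np.sin(a),np.cos(a),0],[0,0,1]])
def ry(a): return np.array([[np.cos(a),0,np.sin(a)],[0,1,0],[-np.sin(a),0,np.cos(a)]])
def rail(p): return RC+rz(RY)@np.array(p)
SR=rz(SY)@ry(-.4)
def slope(p): return SO+SR@np.array(p)
def tcp(g,rpy):  # flange position for a grasp point
    return np.array(g)-.155*(rz(rpy[2])@ry(rpy[1])@np.array([0,0,-1.]))
def dn(yaw,prefer=None):
    yaw=(yaw+PI/2)%PI-PI/2
    return [PI,0,yaw]
def wf(): return np.mean([readout.read_wrist_force() for _ in range(3)],0)
def find(lo,hi,im=None):
    """rods with top face between heights lo..hi: list of (centre xy, yaw)"""
    im=im or get_image("top"); P=cloud(im); z=P[...,2]
    sat=cv2.cvtColor(im["frame"],cv2.COLOR_BGR2HSV)[...,1]
    m=((z>lo)&(z<hi)&(P[...,0]>.3)&(P[...,0]<.75)&(abs(P[...,1])<.5)).astype(np.uint8)
    k,l,s,_=cv2.connectedComponentsWithStats(m,connectivity=4); out=[]
    for i in range(1,k):
        if 200<s[i,4]<700:
            c,w,h,a=rect(P[l==i][:,:2])
            if 108<w<132 and 22<h<36: out.append((c.round(4),round(a,3),round(w),round(h),round(float(np.median(sat[l==i])))))
    return out
def pick(c,zc,yaw,up=.42):
    rpy=dn(yaw); g=np.array([*c,zc+.007])
    t=tcp(g,rpy); manip.set_gripper(.07)
    manip.goto([t[0],t[1],t[2]+.09],rpy); manip.move_l(t,.12)
    manip.set_gripper(0); o=readout.read_opening(); print("grip",round(o,4),"t",readout.read_clock())
    manip.move_l([t[0],t[1],up],.25); return o
def step_until(d,n,thr,base,step=.001):
    """steps along d until force against d exceeds thr"""
    d=np.array(d)
    for i in range(n):
        manip.move_l(np.array(readout.read_tcp_pos())+d*step,.03)
        f=(wf()-base)@d
        if -f>thr: break
    print("steps",i+1,"force",round(f,1)); return i+1
E
python3 - <<'E'
from h import *
r=find(.027,.06); print(r)
for n,g,o in [("rail-150",rail([0,-.15,.2]),dn(RY)),("rail60",rail([0,.06,.2]),dn(RY)),("s-",slope([0,-.11,.03]),[PI,-.4,SY]),("s+",slope([0,.11,.03]),[PI,-.4,SY]),("gun",rail([-.2035,0,.15]),[PI,0,RY+PI/2]),("gun2",rail([-.2035,0,.15]),[PI,0,RY-PI/2])]:
    q=ik(tcp(g,o),o); print(n,None if q is None else np.round(q,2))
c,a=r[0][0],r[0][1]
for x in r:
  for d in (0,PI):
    o=[PI,0,x[1]+d]; q=ik(tcp([*x[0],.03],o),o); print(x[0],o[2],None if q is None else np.round(q,2))
E
```

```text
[(array([ 0.5305, -0.2541]), np.float64(1.377), 120, 29, 12), (array([ 0.4395, -0.2425]), np.float64(-1.512), 120, 28, 12), (array([ 0.4335, -0.3831]), np.float64(1.553), 121, 27, 12)]
rail-150 [-0.01  0.54  0.59  0.   -1.62  1.68]
rail60 [ 0.31  0.45  0.44  0.   -1.56  1.36]
s- [ 0.78  0.11 -0.81  0.67 -0.42  0.28]
s+ [ 1.11  0.33 -0.51  0.62 -0.62  0.04]
gun [ 0.27  0.07 -0.19  0.   -1.31  2.97]
gun2 [ 0.27  0.07 -0.19  0.   -1.31 -0.17]
[ 0.5305 -0.2541] 1.377 None
[ 0.5305 -0.2541] 4.518592653589793 [-0.18  0.49 -0.14  0.   -0.94 -0.01]
[ 0.4395 -0.2425] -1.512 [-0.19  0.35 -0.37  0.   -0.85  0.25]
[ 0.4395 -0.2425] 1.629592653589793 [-0.19  0.35 -0.37  0.   -0.85 -2.89]
[ 0.4335 -0.3831] 1.553 [-0.45  0.47 -0.17 -0.   -0.93 -2.71]
[ 0.4335 -0.3831] 4.694592653589793 [-0.45  0.47 -0.17  0.   -0.93  0.44]
```

```bash
cat >> h.py <<'E'
def dn(yaw,g=None):
    if g is None: return [PI,0,(yaw+PI/2)%PI-PI/2]
    c=[]
    for k in (-1,0,1):
        o=[PI,0,yaw+k*PI]; q=ik(tcp(g,o),o)
        if q is not None: c.append((abs(q[5]),o))
    return min(c)[1]
def pick(c,zc,yaw,up=.42,open_=.07):
    g=np.array([*c,zc+.007]); rpy=dn(yaw,g)
    t=tcp(g,rpy); manip.set_gripper(open_)
    manip.goto([t[0],t[1],t[2]+.09],rpy); manip.move_l(t,.12)
    manip.set_gripper(0); o=readout.read_opening(); print("grip",round(o,4),"t",readout.read_clock())
    manip.move_l([t[0],t[1],up],.25); return o
def to_rail(y):
    rpy=dn(RY); t=tcp(rail([0,y,.021]),rpy)
    manip.goto([t[0],t[1],t[2]+.10],rpy); manip.move_l(t+[0,0,.006],.15); manip.pause(.2); b=wf()
    step_until([0,0,-1],9,2.5,b); print("held",round(readout.read_opening(),4),"z err",readout.read_tcp_pos()[2]-t[2])
    manip.set_gripper(.05); p=np.array(readout.read_tcp_pos()); manip.move_l(p+[0,0,.10],.2)
E
python3 - <<'E'
from h import *
r=find(.027,.06)
x=max(r,key=lambda x:x[0][0]); print(x)
if pick(x[0],.024,x[1])>.024:
    to_rail(-.145)
im=get_image("top"); cv2.imwrite("pics/p1.png",cv2.resize(im["frame"][100:260,230:480],None,fx=3,fy=3))
print(find(.085,.115,im),find(.027,.06,im),rail([0,-.145,0]),readout.read_clock())
E
```

```text
(array([ 0.5305, -0.2535]), np.float64(1.372), 121, 29, 12)
grip 0.0268 t 3.3583
steps 7 force -6.7
held 0.0265 z err 0.0010442755095126932
[] [(array([ 0.4395, -0.2425]), np.float64(-1.512), 121, 28, 12), (array([ 0.4335, -0.3834]), np.float64(1.553), 122, 27, 12)] [ 0.66613552 -0.15734931  0.07      ] 9.7167
```

View pics/p1.png

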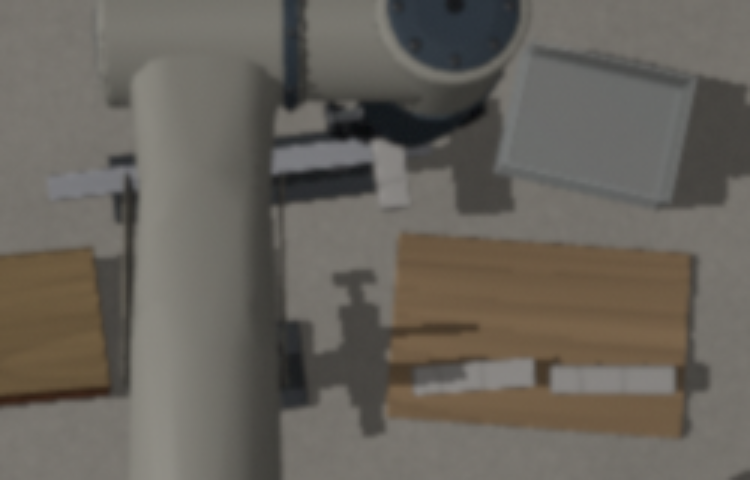

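The rod lies across the rail, its visible half at crop (390,175); the other two are unmoved. I continue with those, re-measuring each time.

Run:
```python
from h import *
x=min(find(.027,.06),key=lambda x:abs(x[0][1]+.24)); print(x)
if pick(x[0],.024,x[1])>.024: 
    print("rail:",find(.085,.115)); to_rail(-.055)
r=find(.027,.06); print(r)
x=r[0]
if pick(x[0],.024,x[1])>.024:
    print("rail:",find(.085,.115),rail([0,-.145,0])[:2],rail([0,-.055,0])[:2]); to_rail(.065)
t=tcp([.42,-.25,.25],dn(RY)); manip.goto(t,dn(RY))
im=get_image("top"); cv2.imwrite("pics/p2.png",cv2.resize(im["frame"][100:260,230:480],None,fx=3,fy=3))
print(find(.085,.115,im),rail([0,.065,0])[:2],find(.027,.06,im),readout.read_clock())
```

```text
(array([ 0.4395, -0.2425]), np.float64(-1.512), 120, 28, 12)
grip 0.0272 t 12.7417
rail: [(array([ 0.6632, -0.1575]), np.float64(0.101), 120, 28, 10)]
steps 7 force -6.4
held 0.0267 z err 0.0008854719608652195
[(array([ 0.4335, -0.3834]), np.float64(1.553), 123, 27, 11)]
grip 0.0271 t 21.975
rail: [(array([ 0.6626, -0.1576]), np.float64(0.098), 119, 28, 10), (array([ 0.6545, -0.068 ]), np.float64(0.104), 120, 28, 10)] [ 0.66613552 -0.15734931] [ 0.65698933 -0.06781526]
steps 7 force -7.4
held 0.0266 z err 0.0009495945604375278
[(array([ 0.6628, -0.1577]), np.float64(0.099), 120, 29, 10), (array([ 0.6539, -0.0681]), np.float64(0.103), 121, 28, 10), (array([0.6419, 0.0513]), np.float64(0.102), 121, 28, 10)] [0.64479442 0.05156349] [] 30.0833
```

View pics/p2.png

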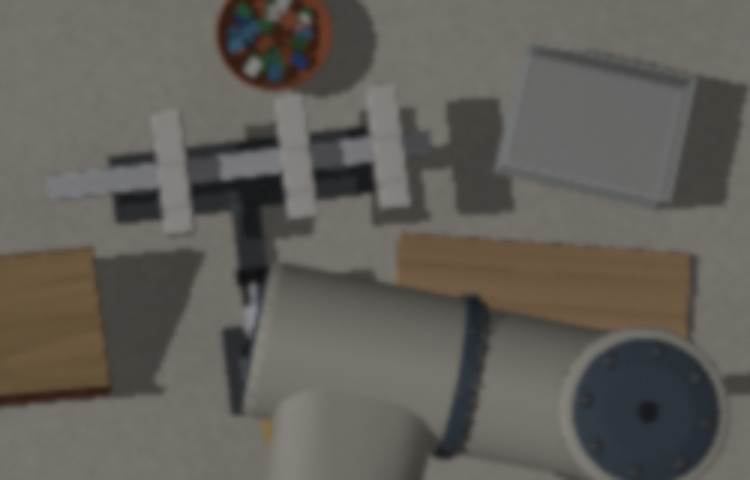

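All three rods lie across the rail at crop (172,172), (295,155) and (388,147), level. Next, the trigger.

Run:
```python
from h import *
rpy=[PI,0,RY-PI/2]; t=tcp(rail([-.2035,0,.163-.070]),rpy)
manip.set_gripper(.085); manip.goto(t+[0,0,.09],rpy); b=wf()
manip.move_l(t,.08); print("f down",wf()-b,readout.read_opening())
manip.set_gripper(0); print("closed",readout.read_opening(),readout.read_finger_force(),"wf rail",rz(RY).T@(wf()-b))
im=get_image("side"); cv2.imwrite("pics/g1.png",cv2.resize(im["frame"][150:260,260:400],None,fx=5,fy=5,interpolation=cv2.INTER_CUBIC)); np.savez("g1.npz",**im)
manip.pause(1.2); print(readout.read_opening(),readout.read_finger_force(),readout.read_clock())
```

```text
f down [ 0.28692739 -0.17485621 -0.3769398 ] 0.08489593684757082
closed 0.0414343474031685 61.54951946809888 wf rail [-5.95173854  2.19048574 16.51140113]
0.04098615289321632 61.314661810174584 35.3167
```

View pics/g1.png

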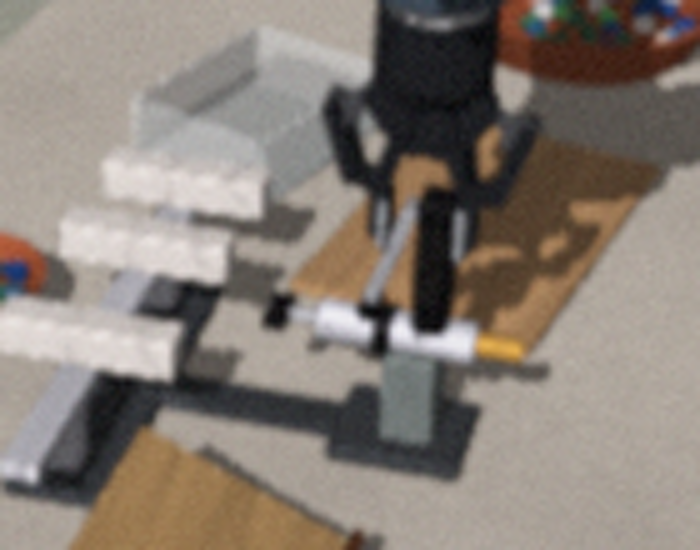

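The blade is tilted onto the grip, with 61 N on the pads against 8 N of spring, so it is home, and it was held for 1.2 s. I release it, check the return, and move the first rod.

```bash
cat >> h.py <<'E'
def to_slope(y):
    rpy=[PI,-.4,SY]; n=SR[:,2]; d=SR[:,0]
    T=lambda p: tcp(slope(p),rpy)
    manip.goto(T([.005,y,.13]),rpy); manip.move_l(T([.005,y,.027]),.15); manip.pause(.2); b=wf()
    step_until(-n,10,2.5,b); print("held",round(readout.read_opening(),4))
    manip.move_l(np.array(readout.read_tcp_pos())+n*.001,.03); manip.pause(.2); b=wf()
    step_until(-d,20,5,b); print("slope frame grasp",SR.T@(np.array(readout.read_tcp_pos())-T([0,0,0])))
    manip.set_gripper(.05); manip.move_l(np.array(readout.read_tcp_pos())+n*.12,.2)
E
python3 - <<'E'
from h import *
manip.set_gripper(.085); p=np.array(readout.read_tcp_pos()); manip.pause(.3); manip.move_l(p+[0,0,.11],.15)
im=get_image("side"); S=cloud(im).reshape(-1,3); l=(S-RC)@rz(RY); k=(abs(l[:,1])<.03)&(l[:,0]<-.14)&(l[:,0]>-.195)&(S[:,2]>.165)&(S[:,2]<.187)
print("blade x at rest want ~-.166..-.176:",np.sort(l[k,0]).round(3))
t=tcp([.42,-.25,.27],dn(RY)); manip.goto(t,dn(RY))
r=find(.085,.115); print(r)
x=max(r,key=lambda x:x[0][1])
if pick(x[0]+[.001,0],.084,x[1],up=.40)>.024: to_slope(.10)
print(readout.read_clock())
t=tcp([.42,-.25,.27],dn(RY)); manip.goto(t,dn(RY))
im=get_image("top"); cv2.imwrite("pics/s1.png",cv2.resize(im["frame"][100:260,130:390],None,fx=3,fy=3)); print(find(.085,.115,im))
E
```

```text
blade x at rest want ~-.166..-.176: [-0.174 -0.174 -0.174 -0.174 -0.174 -0.173 -0.173 -0.173 -0.173 -0.173
 -0.172 -0.172 -0.172 -0.17  -0.17  -0.17  -0.169 -0.169 -0.169 -0.169
 -0.169 -0.167 -0.167 -0.167 -0.167 -0.167 -0.166 -0.166 -0.165]
[(array([ 0.6634, -0.1573]), np.float64(0.101), 120, 28, 10), (array([ 0.6546, -0.0681]), np.float64(0.102), 120, 28, 10)]
grip 0.0269 t 41.7333
steps 7 force -8.2
held 0.0268
steps 15 force -6.2
slope frame grasp [-0.00872307  0.10025544  0.02306115]
52.45
[(array([ 0.6631, -0.1574]), np.float64(0.1), 120, 28, 10)]
```

View pics/s1.png

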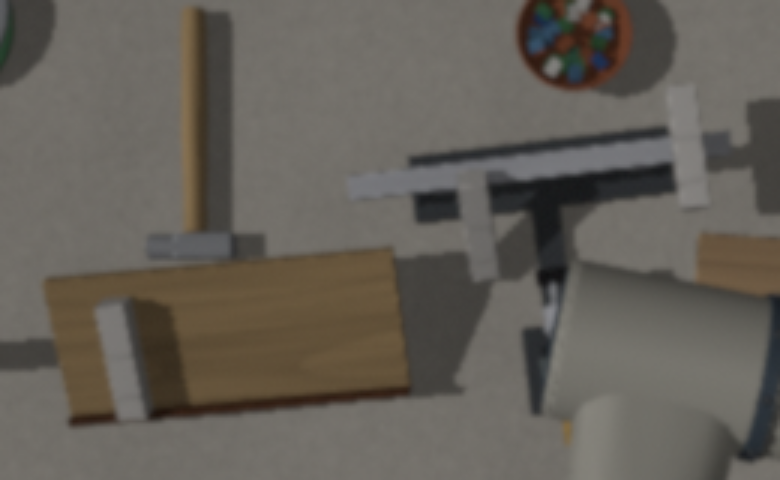

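One rod is well placed on the slope at (122,358). The rod from rail y=+65 has been knocked off the rail's front side, now near crop (478,228). I measure how it lies.

Run:
```python
from h import *
im=get_image("top"); P=cloud(im); f=im["frame"]
V=cv2.cvtColor(f,cv2.COLOR_BGR2HSV)
for (u,v) in [(285,158),(287,162),(288,168),(289,173),(290,178),(291,184),(292,190)]: print(u,v,P[v,u].round(4),f[v,u])
r=P[155:195,280:300]; z=r[...,2]; print((z*1000).round()[::3,::2])
sd=get_image("side"); c=proj(sd,[.60,.035,.05]); print(c)
u,v=map(int,c); cv2.imwrite("pics/f1.png",cv2.resize(sd["frame"][v-45:v+45,u-60:u+60],None,fx=6,fy=6,interpolation=cv2.INTER_CUBIC)); np.savez("f1.npz",**sd); np.savez("f1t.npz",**im)
# slope rod check
k=P[195:245,155:190].reshape(-1,3); L=(k-SO)@SR; m=(L[:,2]>.02)&(L[:,2]<.036)&(L[:,0]<.075); c,w,h,a=rect(L[m][:,:2]); print("slope rod",c,w,h,a,np.median(L[m][:,2]))
```

```text
285 158 [0.64   0.0588 0.0896] [106 109 111]
287 162 [0.6263 0.0521 0.103 ] [110 112 114]
288 168 [0.6108 0.0505 0.0882] [104 107 109]
289 173 [0.5976 0.0487 0.0754] [104 106 108]
290 178 [0.5846 0.0471 0.0587] [103 106 108]
291 184 [0.5679 0.0453 0.0455] [103 105 107]
292 190 [0.5513 0.0437 0.0275] [103 105 107]
[[ 67.  70.  69.  72.  68.  66.  77.  69.  66.  65.]
 [ 68.  72.  87.  90.  91.  94.  82.  67.  72.  70.]
 [ 70.  66. 102. 101. 105. 103.  98.  68.   8.   5.]
 [  6.   6. 100.  97.  98.  97.  95.   5.  15.  16.]
 [  7.   7.  88.  91.  87.  91.  87.   9.   7.   8.]
 [  7.   6.  82.  84.  84.  80.  76.   8.  13.   8.]
 [  8.  -6.  -2.  72.  74.  73.  71.  55.   1.  -3.]
 [  4.  -1.   2.  65.  71.  66.  66.  61.  -2.  -1.]
 [ -1.  -2.  -3.  56.  54.  57.  57.  54.  -2.  -1.]
 [ -4.  -2.  -3.  48.  53.  52.  51.  43.  -0.  -2.]
 [ -3.  -1.   1.   4.  46.  38.  42.  38.  -0.   1.]
 [  1.  -1.   1.   3.  34.  37.  37.  33.  25.   3.]
 [  3.   0.  -4.  -3.  28.  23.  20.  24.  31.  -1.]
 [ -4.   2.  -1.  -6.  -2.   1.  -2.  -5.  -1.   1.]]
[291.90718237 225.70577329]
slope rod [-0.00905735  0.09973261] 121.58135986328125 30.451080322265625 0.0021152580879104654 0.02769654316470617
```

View pics/f1.png

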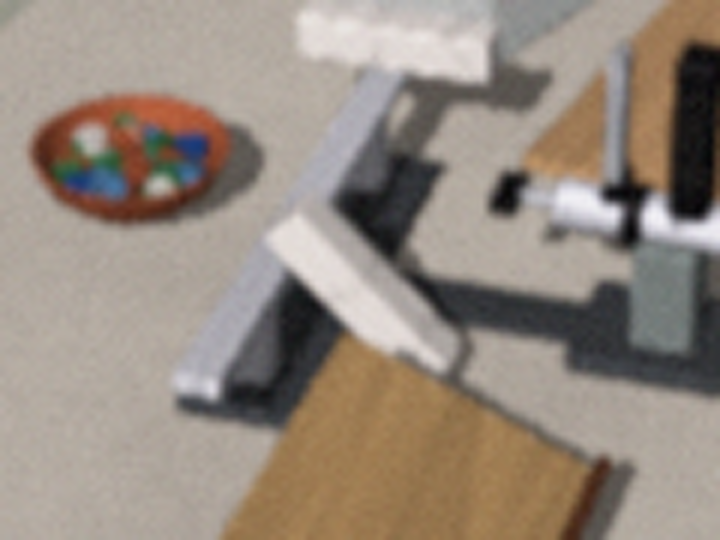

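The rod leans with its upper end on the rail edge and lower end on the table, at roughly 45°. I fit its pose and check reachability for a tilted grasp.

```bash
cat >> h.py <<'E'
def lean(im,c0):
    P=cloud(im).reshape(-1,3); q=P[(np.hypot(P[:,0]-c0[0],P[:,1]-c0[1])<.075)&(P[:,2]>.02)&(abs(P[:,1]-c0[1])<.03)]
    k=(q[:,0]<.625)
    for _ in range(6):
        A=np.c_[q[:,:2],np.ones(len(q))]; s=np.linalg.lstsq(A[k],q[k,2],rcond=None)[0]; k=abs(q[:,2]-A@s)<.006
    n=np.array([-s[0],-s[1],1]);n/=np.linalg.norm(n); th=np.arctan(np.hypot(s[0],s[1])); yaw=np.arctan2(s[1],s[0])
    ex=np.array([np.cos(th)*np.cos(yaw),np.cos(th)*np.sin(yaw),np.sin(th)]); ey=np.cross(n,ex)
    u=q[k]; lx,ly=u@ex,u@ey; c,w,h,a=rect(np.c_[lx,ly])
    yaw2=np.arctan2(*(ex*np.cos(a%PI if abs(a)<.5 else 0)+ey*np.sin(a if abs(a)<.5 else 0))[[1,0]])
    ctr=ex*c[0]+ey*c[1]+n*(np.median(u@n)-.014)
    return ctr,th,yaw,yaw2,(w,h,a,k.sum()),ex*np.cos(a)+ey*np.sin(a)
E
python3 - <<'E'
from h import *
im=dict(np.load("f1t.npz")); r=lean(im,[.595,.048]); print(r)
ctr,ax=r[0],r[5]; print("ends z",ctr+ax*.06,ctr-ax*.06, "yaw",np.arctan2(ax[1],ax[0]),"incl",np.arcsin(ax[2]))
for p in(-.5,-.6,-.7):
    o=[PI,p,np.arctan2(ax[1],ax[0])]
    for h in (.007,.11): 
        zt=rz(o[2])@ry(p)@np.array([0,0,-1.]); t=tcp(ctr-zt*h,o); q=ik(t,o); print(p,h,t.round(3),None if q is None else np.round(q,2))
E
```

```text
(array([0.5963821 , 0.04905885, 0.05257349]), np.float64(0.7721166998936099), np.float64(0.09421669493886055), np.float64(-3.0318188155062824), (121.28997039794922, 27.90240478515625, np.float64(-0.01114612811030824), np.int64(292)), array([0.71426235, 0.05629972, 0.69760994]))
ends z [0.63923784 0.05243683 0.09443009] [0.55352636 0.04568087 0.0107169 ] yaw 0.07865955179421029 incl 0.7720562127202928
-0.5 0.007 [0.519 0.043 0.195] None
-0.5 0.11 [0.47  0.039 0.285] [ 0.45  0.02 -0.71  0.47 -0.4   0.8 ]
-0.6 0.007 [0.505 0.042 0.186] None
-0.6 0.11 [0.447 0.037 0.271] None
-0.7 0.007 [0.492 0.041 0.176] None
-0.7 0.11 [0.426 0.036 0.255] None
```

Run:
```python
from h import *
im=dict(np.load("f1t.npz")); r=lean(im,[.595,.048]); ctr,ax=r[0],r[5]; yw=.09
n=np.cross(ax,[0,1,0]); n*=-np.sign(-n[2])
F=lambda q: None if q is None else np.round(q,2)
for p in(0,-.2,-.3,-.35,-.4,-.45):
    o=[PI,p,yw]; zt=rz(yw)@ry(p)@np.array([0,0,-1.])
    g=[F(ik(tcp(ctr-zt*h,o),o)) for h in (.009,.05,.10)]
    o2=[PI,p+.772,RY]; z2=rz(RY)@ry(p+.772)@np.array([0,0,-1.]); g2=[F(ik(tcp(rail([0,.065,.014+h])-z2*.009,o2),o2)) for h in(0,.1)]
    o3=[PI,p+.372,SY]; z3=rz(SY)@ry(p+.372)@np.array([0,0,-1.]); g3=[F(ik(tcp(slope([x,-.1,.014+h])-z3*.009,o3),o3)) for x,h in((-.007,0),(.005,.1))]
    print(p,"\n G",g,"\n R",g2,"\n S",g3)
```

```text
0 
 G [array([ 0.34,  0.47, -0.08,  0.  , -1.03,  1.32]), array([ 0.34,  0.43, -0.02,  0.  , -1.12,  1.32]), array([ 0.34,  0.39,  0.06,  0.  , -1.23,  1.32])] 
 R [array([ 0.26,  1.17,  1.18, -0.15, -2.35,  1.35]), None] 
 S [array([ 0.56,  0.56,  0.12, -0.17, -1.47,  1.13]), array([ 0.58,  0.43,  0.18, -0.18, -1.65,  1.08])]
-0.2 
 G [array([ 0.38,  0.36, -0.31,  0.09, -0.71,  1.22]), array([ 0.38,  0.3 , -0.27,  0.08, -0.81,  1.23]), array([ 0.39,  0.24, -0.22,  0.07, -0.92,  1.23])] 
 R [array([ 0.27,  0.96,  0.84, -0.1 , -2.01,  1.39]), array([ 0.27,  0.95,  1.07, -0.12, -2.25,  1.36])] 
 S [array([ 0.62,  0.42, -0.07, -0.1 , -1.22,  1.06]), array([ 0.65,  0.3 , -0.  , -0.09, -1.42,  1.02])]
-0.3 
 G [array([ 0.39,  0.31, -0.44,  0.17, -0.54,  1.13]), array([ 0.4 ,  0.24, -0.41,  0.15, -0.64,  1.15]), array([ 0.41,  0.17, -0.37,  0.14, -0.76,  1.16])] 
 R [array([ 0.28,  0.88,  0.7 , -0.08, -1.86,  1.39]), array([ 0.28,  0.85,  0.9 , -0.09, -2.09,  1.37])] 
 S [array([ 0.66,  0.36, -0.18, -0.04, -1.09,  1.01]), array([ 0.69,  0.23, -0.1 , -0.04, -1.3 ,  0.97])]
-0.35 
 G [array(
[... 415 characters left out ...]
.93]), array([ 0.42,  0.19, -0.57,  0.3 , -0.44,  1.  ]), array([ 0.44,  0.1 , -0.53,  0.25, -0.58,  1.04])] 
 R [array([ 0.28,  0.79,  0.57, -0.07, -1.71,  1.39]), array([ 0.28,  0.76,  0.76, -0.07, -1.93,  1.38])] 
 S [array([ 0.7 ,  0.3 , -0.29,  0.02, -0.95,  0.94]), array([ 0.73,  0.17, -0.2 ,  0.02, -1.18,  0.91])]
-0.45 
 G [array([ 0.35,  0.25, -0.74,  0.68, -0.18,  0.66]), array([ 0.41,  0.17, -0.67,  0.44, -0.33,  0.86]), array([ 0.45,  0.07, -0.62,  0.33, -0.48,  0.95])] 
 R [array([ 0.29,  0.75,  0.5 , -0.06, -1.64,  1.39]), array([ 0.29,  0.72,  0.69, -0.06, -1.86,  1.38])] 
 S [array([ 0.72,  0.28, -0.35,  0.06, -0.88,  0.89]), array([ 0.75,  0.14, -0.26,  0.05, -1.12,  0.87])]
```

Plan: grasp the leaning rod with the tool at pitch -0.38, lay it back on the rail and check. I cannot prove it was still on the rail for the whole squeeze, so I will return the slope rod to the rail as well and repeat the squeeze.

Run:
```python
from h import *
im=dict(np.load("f1t.npz")); r=lean(im,[.595,.048]); ctr,ax=r[0],r[5]; yw=.086; th=.772; p=-.38
n=rz(yw)@ry(-th)@np.array([0,0,1.]); o=[PI,p,yw]; zt=rz(yw)@ry(p)@np.array([0,0,-1.])
t=tcp(ctr+n*.009,o); manip.set_gripper(.06)
manip.goto(t-zt*.13+[0,0,.03],o); manip.move_l(t-zt*.09,.2); manip.move_l(t,.1); manip.set_gripper(0); print("grip",readout.read_opening(),"wf",wf())
manip.move_l(t+[0,0,.13],.15); print(readout.read_opening())
o2=[PI,p+th,RY]; z2=rz(RY)@ry(p+th)@np.array([0,0,-1.]); t2=tcp(rail([.002,.065,.023]),o2)
manip.goto(t2+[0,0,.09],o2); manip.move_l(t2+[0,0,.008],.15); manip.pause(.2)
im=get_image("side"); cv2.imwrite("pics/l1.png",cv2.resize(im["frame"][150:260,230:370],None,fx=5,fy=5,interpolation=cv2.INTER_CUBIC))
print(readout.read_clock(),readout.read_opening())
```

```text
grip 0.02688521796206698 wf [-3.97971197 -0.10259679  5.68356713]
0.026604635000422597
61.4 0.02685632868296004
```

View pics/l1.png

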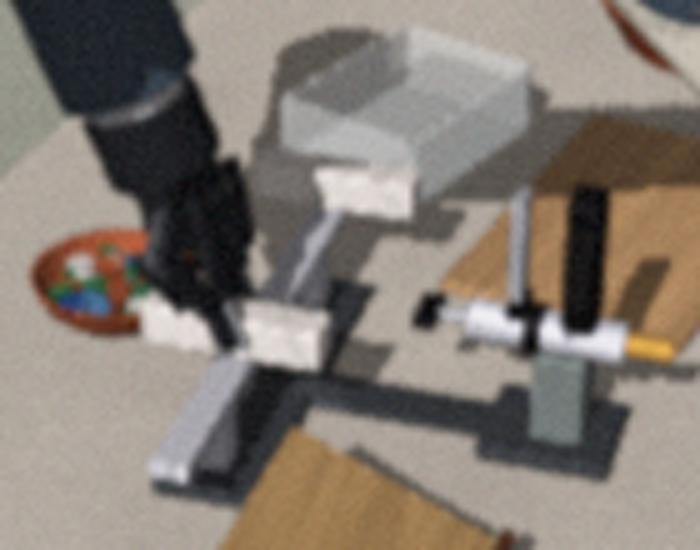

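The rod is held level just above the rail at (235,325), with the other rail rod behind it at (365,190). I lower it, then bring the slope rod back.

Run:
```python
from h import *
p=.392; z2=rz(RY)@ry(p)@np.array([0,0,-1.]); b=wf()
step_until([0,0,-1],11,2.5,b); manip.set_gripper(.05); c=np.array(readout.read_tcp_pos()); manip.move_l(c-z2*.04,.12); manip.move_l(c-z2*.04+[0,0,.08],.2)
# slope rod back to the rail
rpy=[PI,-.4,SY]; T=lambda q: tcp(slope(q),rpy)
manip.goto(T([-.0087,.1,.13]),rpy); im=get_image("top"); print("rail",find(.085,.115,im),rail([0,.065,0])[:2])
manip.move_l(T([-.0087,.1,.0225]),.15); manip.set_gripper(0); print("grip",readout.read_opening())
n=SR[:,2]; manip.move_l(T([-.0067,.1,.13]),.2); manip.move_l(T([-.0067,.1,.13])+[0,0,.09],.2)
to_rail(-.055)
t=tcp([.42,-.25,.27],dn(RY)); manip.goto(t,dn(RY)); r=find(.085,.115); print(r,readout.read_clock())
for x in r: print("rail frame",(rz(RY).T@(np.array([*x[0],.07])-RC)).round(4),round(x[1]-RY,3))
```

```text
steps 8 force -7.5
rail [(array([ 0.6627, -0.1574]), np.float64(0.101), 120, 28, 11), (array([0.6431, 0.0514]), np.float64(0.101), 119, 28, 10)] [0.64479442 0.05156349]
grip 0.026940100917655432
steps 5 force -6.7
held 0.0269 z err 0.002875765590247381
[(array([ 0.6629, -0.1574]), np.float64(0.111), 120, 29, 10), (array([ 0.6562, -0.0679]), np.float64(0.102), 121, 28, 10), (array([0.6439, 0.0513]), np.float64(0.106), 120, 28, 10)] 75.1917
rail frame [-0.0032 -0.1447  0.    ] 0.009
rail frame [-0.0008 -0.055   0.    ] 0.0
rail frame [-0.0009  0.0648  0.    ] 0.004
```

Run:
```python
from h import *
def railrods(tag):
    S=cloud(get_image("side")).reshape(-1,3); l=(S-RC)@rz(RY); m=(l[:,2]>.018)&(l[:,2]<.04)&(abs(l[:,0])<.07)
    print(tag,[int((m&(abs(l[:,1]-y)<.02)).sum()) for y in(-.145,-.055,.065)],readout.read_clock())
rpy=[PI,0,RY-PI/2]; t=tcp(rail([-.2035,0,.163-.070]),rpy)
manip.set_gripper(.085); manip.goto(t+[0,0,.09],rpy); manip.move_l(t,.08); railrods("before")
manip.set_gripper(0); print("closed",readout.read_opening(),readout.read_finger_force()); railrods("home")
manip.pause(1.2); railrods("held"); manip.set_gripper(.085); manip.pause(.3); railrods("released")
manip.move_l(t+[0,0,.11],.15); railrods("up")
g=tcp([.42,-.25,.27],dn(RY)); manip.goto(g,dn(RY))
r=find(.085,.115); print(r)
x=max(r,key=lambda x:x[0][1])
if len(r)==3 and pick(x[0]+[.001,0],.084,x[1],up=.40)>.024: to_slope(.10)
print(find(.085,.115),readout.read_clock())
```

```text
before [176, 209, 248] 78.75
closed 0.04133754726977124 61.56475653871894
home [169, 201, 251] 79.275
held [178, 197, 246] 80.525
released [173, 205, 246] 81.375
up [180, 209, 247] 82.3083
[(array([ 0.6633, -0.1573]), np.float64(0.101), 121, 28, 10), (array([ 0.6553, -0.068 ]), np.float64(0.103), 119, 28, 10), (array([0.6434, 0.0512]), np.float64(0.104), 120, 28, 10)]
grip 0.0271 t 87.2417
steps 7 force -9.6
held 0.0269
steps 14 force -5.1
slope frame grasp [-0.00897818  0.10019459  0.02261714]
[(array([ 0.6631, -0.1575]), np.float64(0.107), 120, 29, 11), (array([ 0.6556, -0.068 ]), np.float64(0.104), 120, 28, 10)] 97.3917
```

The repeat squeeze went through with all rods on the rail throughout. I move the remaining two.

Run:
```python
from h import *
for y in (0,-.10):
    r=find(.085,.115); print(r); x=max(r,key=lambda x:x[0][1])
    if pick(x[0]+[.001,0],.084,x[1],up=.40)<.024: break
    to_slope(y)
g=tcp([.42,-.25,.27],dn(RY)); manip.goto(g,dn(RY))
im=get_image("top"); P=cloud(im); cv2.imwrite("pics/e1.png",cv2.resize(im["frame"][70:260,130:480],None,fx=2.2,fy=2.2))
L=(P.reshape(-1,3)-SO)@SR
for y in(.1,0,-.1):
    m=(L[:,2]>.02)&(L[:,2]<.036)&(abs(L[:,0])<.08)&(abs(L[:,1]-y)<.04); c,w,h,a=rect(L[m][:,:2]); print("slope",c.round(4),w,h,a,np.median(L[m][:,2]))
print(readout.read_clock())
```

```text
[(array([ 0.6631, -0.1577]), np.float64(0.106), 121, 29, 11), (array([ 0.6558, -0.0678]), np.float64(0.103), 120, 28, 10)]
grip 0.0271 t 101.0083
steps 7 force -12.9
held 0.0269
steps 15 force -5.4
slope frame grasp [-0.00878931  0.0003115   0.02321264]
[(array([ 0.6633, -0.1572]), np.float64(0.094), 121, 28, 11)]
grip 0.0266 t 115.0167
steps 7 force -16.6
held 0.0269
steps 12 force -5.6
slope frame grasp [-0.00571228 -0.09953573  0.02317191]
slope [-0.008   0.0994] 120.58595275878906 30.200672149658203 0.005648390422260174 0.027691355916263052
slope [-0.0094  0.0002] 121.91114044189453 31.089258193969727 0.007386377151875623 0.027665948617199416
slope [-0.0092 -0.1001] 120.99111938476562 29.316652297973633 -0.007432349970192931 0.02754143457272681
126.4833
```

View pics/e1.png

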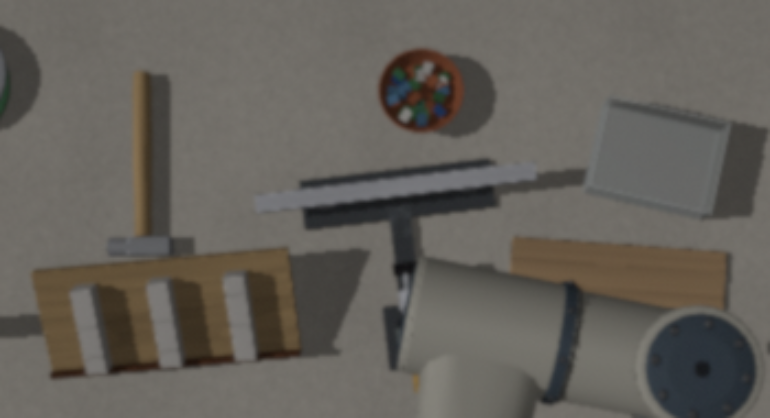

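The three rods lie separately on the slope at (90,330), (165,322) and (240,315), against the lip and straight. The bystanders are unmoved.

```bash
python3 -c "
from cell import *
print(manip.hand_in())"
```

```text
the job is handed in; nothing more can be done
None
```

Handed in at about 127 s with all three rods on the slope, flat and against the lip, and the bowl, hammer and tub not touched; one rod came off the rail around the first squeeze, so I put all three back on the rail and squeezed the trigger again (fully home, held over 1 s, released) before moving them.

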